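# Turn a counterbored base plate over on the drop ramp and locate it on the pin jig

## Task

The square steel base plate lies on the bench with its counterbored side down. Turn it over on the turn-over ramp: carry it level over the lip bar and let it drop so that it catches the bar and flips by itself onto the slide (do not turn it over in the gripper), then take it off the slide and lay it, counterbores up, flat on the locating jig, pushed fully home against all three dowel pins. Leave the other loose things on the bench where they are.

Things in the scene. Friction and masses are not known exactly. Their poses are not given: they have to be found in the camera images.
- base_plate: Loose square steel plate, 60 x 60 x 8 mm, 0.16 to 0.26 kg. One face has four 15 mm counterbores round a 16 mm centre bore, the other only 8 mm holes round that bore. Origin: centre of the counterbored face. x, y run along the edges; z, square to the plate, points out of the plain face, away from the counterbores: up at the start, where it lies flat on the bench, down at the end.
- turnover_ramp: Fixed grey steel ramp with a white slide, 110 mm wide (x), 195 mm long (y). Origin on the bench under it; x along the lip bar, -y down the slide, z up. Under the bar a back sheet drops to the slide's head, 68 mm below the bar's top. The slide falls 20 degrees to -y for 160 mm to a 9 mm high foot stop. Guards 22 mm high, 104 mm apart, flank only its upper 60 mm; lower down its sides are open.
- lip (a point): Middle of the topmost line of the round lip bar (10 mm thick, 110 mm long), 135 mm up; axes as the ramp's. A plate let go level, edges parallel to the bar, 25 to 55 mm above it, its centre 8 to 22 mm past it on the slide's side (-y), flips over. Centred less than that it may fall back over the bar to the bench; beyond 30 mm it misses the bar and stays unturned.
- slide_foot (a point): Point on the slide's surface under the centre of a plate that rests squarely against the foot stop, midway across, 22 mm above the bench; axes as the ramp's, not tilted with the slide. The liner is slippery (friction 0.18): a flipped plate slides here and rests within about 1 s, lying at the slide's 20 degrees, up to 20 mm to either side and perhaps turned a little.
- jig: Fixed locating jig: dark steel base 118 x 96 x 12 mm, three bright 10 mm dowel pins standing 10 mm above it, four flush tapped holes. In its frame, mm: base x -72 to 46, y -50 to 46; pins at (35, -20), (35, 20) and (10, 35). Origin under the centre of the seated plate, at the underside; x points from the open end to the pair of pins, y to the single pin.
- seat (a point): Centre of the seat on the jig's top face, 12 mm above the bench: the plate's centre when it touches all three pins, its edges parallel to the jig's. Axes as jig. Laid down short of the pins, the plate slides on the base at 1 to 2 N and can be pushed home with closed fingers until the pins stop it.
- feeler_block: Bystander, not to be disturbed: steel block 35 x 70 x 25 mm with two holes, origin under its centre.
- hex_bolt: Bystander, not to be disturbed: bolt 83 mm long, 26 mm over the head, lying on the bench.
- tape_measure: Bystander, not to be disturbed: tape measure 64 x 87 x 37 mm, origin under its centre.
- spanner: Bystander, not to be disturbed: combination spanner 238 x 38 x 9 mm, origin under its centre.

How it is judged:
On the way, in this order (a step that is already met when the one before it is completed fails the run):
1. the plate, not yet turned, is over the lip bar, within 45 mm of its middle and clear above it (z of base_plate in the frame of lip above 0.004 m and horizontal distance between base_plate and lip below 0.045 m and angle between base_plate's own z axis and vertical below 0.4 rad).
2. the plate lies turned over on the lower slide (centre within 40 mm of slide_foot), free of the gripper (distance between base_plate and slide_foot below 0.04 m and angle between base_plate's own z axis and vertical above 2.6 rad and contact force between base_plate and the fingers below 0.1 N), for 0.2 s.
At the end, for the whole second after the job is handed in: The plate lies flat on the jig's base with its counterbores up, its centre within 1.5 mm of the seat's along both jig axes (touching all three pins) and its edges within 0.05 rad of the jig's, released and at rest (angle between base_plate's own z axis and vertical above 3.07 rad and x of base_plate in the frame of seat between -0.0015 and 0.0015 m and y of base_plate in the frame of seat between -0.0015 and 0.0015 m and z of base_plate in the frame of seat below 0.0095 m and (angle between the x axis of base_plate and the x axis of jig, either way round below 0.05 rad or angle between the x axis of base_plate and the y axis of jig, either way round below 0.05 rad) and linear speed of base_plate below 0.01 m/s and contact force between base_plate and the fingers below 0.1 N).
It fails at once if the gripper touches the plate while it stands on edge (it must flip by itself) (angle between base_plate's own z axis and vertical between 1 and 2.1 rad and contact force between base_plate and the fingers above 1 N).
It fails at once if a bystander is moved by more than 20 mm (distance of any of feeler_block, hex_bolt, tape_measure, spanner from where it was at the start of the episode above 0.02 m).
It also fails if it takes over 67 s, if anything falls off the work surface, if the arm or the gripper's body presses on something with over 40 N, if the wrist force passes 120 N, or if a joint passes its speed limit or range.

## Robot

A 6-joint arm with a two-finger parallel gripper is mounted at the origin on a cart in front of the work surface, level with it; the furniture and walls round the work are solid. World frame = base frame: x ahead of the robot, y to its left, z up, the work surface at z = 0. Lengths are in m, angles in rad, forces in N, time in s.
With the tool pointing down it reaches from about 0.225 to 0.875 m from the base axis. Payload 3.4 kg.
Tool frame: the origin (TCP) lies between the finger pads; the fingertips stand 22 mm ahead of it and the grasp point (between the pads) lies 3 mm ahead of it (manip.finger_overhang is the distance from the TCP to the fingertips, in m); z points along the fingers, y is the line along which they close (so a half turn about z gives the same grasp; the last joint's range is limited). The gripper opens to 85 mm and grips with 20 to 120 N. Pads are 22 mm wide; open, the fingers measure 114 mm over their backs; the gripper's body (76 mm by 85 mm) begins 54 mm behind the grasp point. The pads swing forward as they close: fully open they stand 13 mm farther back than shut.
Start: joints at [-1.404, 0.276, 1.505, -0, 1.361, -0.121], TCP at [0.163, -0.551, 0.253] pointing down, gripper open.
Joint ranges: [-2.89, 2.89], [-0.75, 2.08], [0.22, 2.7], [-1.18, 4.32], [0.11, 2.71], [-2.7, 2.7]. Speed limits (rad/s): [2.57, 2.57, 3.14, 3.14, 3.14, 3.14].

## Interface

Orientations are given as a unit quaternion [w, x, y, z].
In Python, from rig import get_state, eyes, order, manip gives the robot as it stands.
- The arm moves only by the tool drive_tool, never from a script. Its argument "rows" is a list of rows, each a list of 4 numbers: the shift along the tool's x, y, z in units of 25 mm (1.0 is 25 mm), then the turn about the tool's z in units of 6 degrees (1.0 is 6 degrees). A call has exactly 8 rows; each row is the pose to reach, as a shift and turn from the pose commanded when the call began, along the tool's axes at that moment; what a row does not reach only later rows make up. A row lasts 1/12 s, in which the tool goes at most 41.7 mm and 7.16 degrees, less where a joint would pass 70% of its speed; a pose out of reach is approached as far as the arm can. A call with a gripper value outside its range is refused whole. "grip" is the finger opening in mm, from 0 to 85.4, set as the call begins (left out, the last holds). The fingers move at their own pace and stop on an object; "newtons" is the grip in N (left out, the last holds). Time passes only in rows, so rows that repeat a pose let the fingers close, or fill a call up. It gives the time, the measured TCP pose, the force, the opening and the grip force at its end, in the units of the state.
- get_state(): the state, without advancing time (a new reading comes with each control period).
- eyes.get_image(name): name is "scene" or "top"; returns (picture, depth): 480x640x3 uint8, red, green, blue; 480x640 float32, m along the optical axis (not along the pixel's ray), 0 where there is no reading.
- eyes.camera_info(name): a dict with "fx", "fy", "cx", "cy" (pixels), "dist" ([k1, k2, p1, p2, k3] as OpenCV has them; the pictures are not rectified), "R" (3x3) and "t" (3): a world point X has camera coordinates R X + t. Camera axes: x right, y down, z forward; pixel columns grow to the right and rows downward; lengths in m; the calibration is good to about 2 mm. A picture is of the moment at which its call begins. camera_info takes no time and is no camera call.
- order.sign_off(): hands the job in; it is judged then, once.
The state is a dict: "clock": time; "qpos": joint angles; "qd": joint speeds; "effort": joint torques, N m; "position": TCP position; "ee_rot": TCP orientation; "contact_force": force on the tool from outside, world axes, zero at the start; "moment": the same for the moment, N m; "width": finger opening in m; "gripper_force": force on a finger pad.
Only numpy, scipy, OpenCV 4.12 (cv2) and the standard library are available. Lean on these libraries where they do the work, as an engineer would, in place of code of your own. Each camera call takes 0.05 s, during which the arm holds its last target. There are 200 camera calls.

## Working session

There is one attempt and no reset: what is moved stays moved. The work goes in short steps, Python scripts to look and compute and a tool call to move; the robot and the scene stay as the last step left them, time stands still between calls to the robot, and variables do not carry over. Pictures are saved under pics/ and viewed, at most 10 in all, crops included, and the job is handed in when it is done.

Besides the shell and the picture viewer there is one more tool, called after ">>>" as name(argument=value, ...), one argument or row to a line, values as JSON. drive_tool: Moves the arm, as the interface text tells. Its arguments: {"type":"object","properties":{"rows":{"type":"array","items":{"type":"array","items":{"type":"number"}}},"grip":{"type":"number"},"newtons":{"type":"number"}},"required":["rows"]}

```bash
mkdir -p pics; ls; python3 - <<'E'
from rig import get_state, eyes, order, manip
import cv2,numpy as np
s=get_state();print({k:np.round(v,3) for k,v in s.items()})
print(manip)
for n in("scene","top"):
    im,d=eyes.get_image(n);cv2.imwrite(f"pics/{n}0.png",im[:,:,::-1]);np.savez(f"pics/{n}0.npz",im=im,d=d)
    print(n,eyes.camera_info(n))
E
```

```text
pics
{'clock': np.float64(0.0), 'qpos': array([-1.404,  0.277,  1.506,  0.   ,  1.361, -0.121]), 'qd': array([-0.001,  0.001, -0.002, -0.001, -0.   ,  0.002]), 'effort': array([-1.0000e-03, -4.1678e+01, -2.4580e+01, -0.0000e+00,  1.1000e-02,
        0.0000e+00]), 'position': array([ 0.163, -0.551,  0.252]), 'ee_rot': array([-0.001,  0.99 ,  0.143, -0.   ]), 'contact_force': array([0.143, 0.525, 0.848]), 'moment': array([-0.004, -0.091,  0.002]), 'gripper_force': np.float64(0.0), 'width': np.float64(0.085)}
<Robot object at 0x7f730ffd7b60>
scene {'fx': 615.2500005350083, 'fy': 615.2500005350083, 'cx': 323.867214505307, 'cy': 246.97391714148853, 'dist': array([-0.19622507,  0.        ,  0.        ,  0.        ,  0.        ]), 'R': array([[ 0.56199887, -0.82712453, -0.00471952],
       [-0.56475903, -0.37955046, -0.73279512],
       [ 0.60432153,  0.41449542, -0.68043298]]), 't': array([-0.22454671,  0.4515438 ,  1.34555574])}
top {'fx': 565.0809982908211, 'fy': 565.0809982908211, 'cx': 327.6945248146494, 'cy': 242.88364199681888, 'dist': array([-0.0081476,  0.       ,  0.       ,  0.       ,  0.       ]), 'R': array([[-0.02697297, -0.99945706, -0.01892191],
       [-0.99923118,  0.02749597, -0.02794689],
       [ 0.02845199,  0.01815355, -0.9994303 ]]), 't': array([0.161328  , 0.56209849, 1.42073816])}
```

View pics/scene0.png

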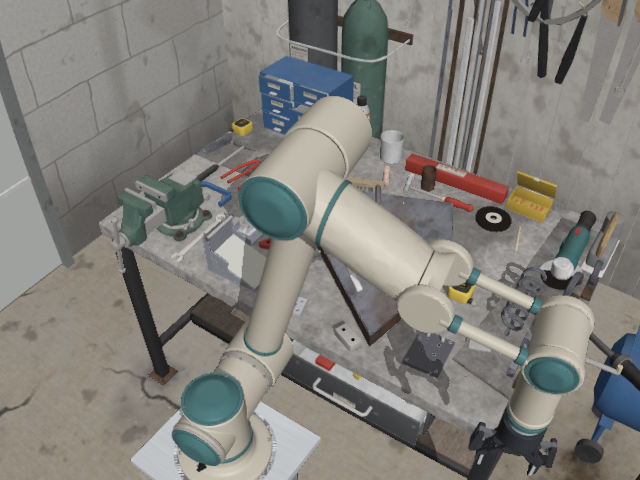

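View pics/top0.png

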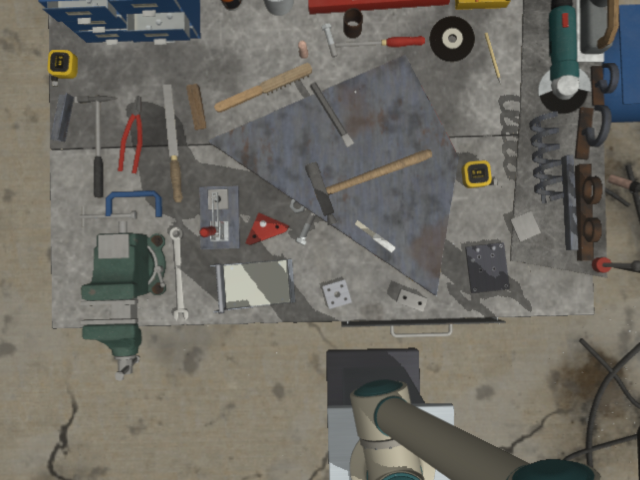

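The top view shows the plate at (336,293), the feeler block at (408,295), the jig at (488,266), and the ramp at (255,284) with its lip bar on the left at x≈220. In the scene view the arm partly hides the ramp. I'll zoom in on these.

```bash
cat > h.py <<'E'
import numpy as np,cv2
from rig import get_state, eyes
def K(c): return np.array([[c['fx'],0,c['cx']],[0,c['fy'],c['cy']],[0,0,1]])
def rays(n,uv):
    c=eyes.camera_info(n);p=cv2.undistortPoints(np.float64(uv).reshape(-1,1,2),K(c),c['dist']).reshape(-1,2)
    return np.c_[p,np.ones(len(p))]@c['R'], -c['R'].T@c['t'], c
def plane(n,uv,z):
    r,o,_=rays(n,uv);return o+r*((z-o[2])/r[:,2])[:,None]
def depthpts(n,uv,d):
    r,o,_=rays(n,uv);uv=np.int32(np.round(uv)).reshape(-1,2);return o+r*d[uv[:,1],uv[:,0]][:,None]
def proj(n,X):
    c=eyes.camera_info(n);return cv2.projectPoints(np.float64(X).reshape(-1,1,3),cv2.Rodrigues(c['R'])[0],c['t'],K(c),c['dist'])[0].reshape(-1,2)
def tri(a,ua,b,ub):
    ra,oa,_=rays(a,ua);rb,ob,_=rays(b,ub);out=[]
    for x,y in zip(ra,rb):
        s=np.linalg.lstsq(np.c_[x,-y],ob-oa,rcond=None)[0];p=oa+x*s[0];q=ob+y*s[1];out.append(np.r_[(p+q)/2,np.linalg.norm(p-q)])
    return np.array(out)
def crop(im,x0,y0,w,h,k,f):
    cv2.imwrite(f,cv2.resize(im[y0:y0+h,x0:x0+w,::-1],None,fx=k,fy=k,interpolation=cv2.INTER_CUBIC))
E
python3 - <<'E'
from h import *
z=np.load('pics/top0.npz');crop(z['im'],205,225,160,110,5,'pics/t1.png')
crop(z['im'],390,225,130,80,6,'pics/t2.png')
d=z['d']
for u in [(328,305),(345,300),(355,315),(405,297),(480,270),(488,250),(470,280),(255,284),(235,284),(280,284),(219,275),(220,284),(222,300)]:print(u,depthpts('top',[u],d).round(4))
# workable pixel grid on ramp row 284
E
```

```text
(328, 305) [[0.41   0.1493 0.0152]]
(345, 300) [[0.4211 0.1062 0.0106]]
(355, 315) [[ 0.3811  0.0817 -0.0058]]
(405, 297) [[ 0.426  -0.0428  0.0282]]
(480, 270) [[ 0.4875 -0.2351  0.0103]]
(488, 250) [[ 0.5372 -0.2563  0.0126]]
(470, 280) [[ 0.4632 -0.2085  0.0133]]
(255, 284) [[0.4684 0.3286 0.0379]]
(235, 284) [[0.4706 0.374  0.0614]]
(280, 284) [[0.466  0.2684 0.0192]]
(219, 275) [[0.4953 0.3973 0.134 ]]
(220, 284) [[0.4745 0.3952 0.1355]]
(222, 300) [[0.4372 0.3921 0.1316]]
```

View pics/t1.png

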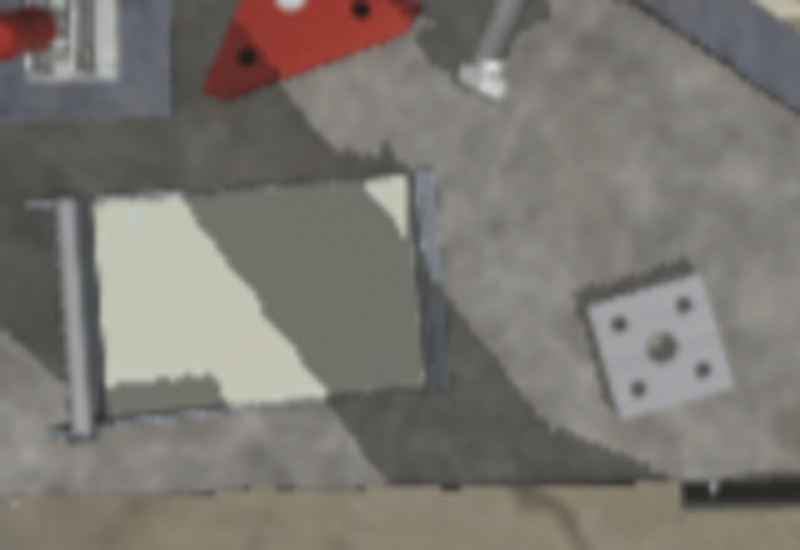

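View pics/t2.png

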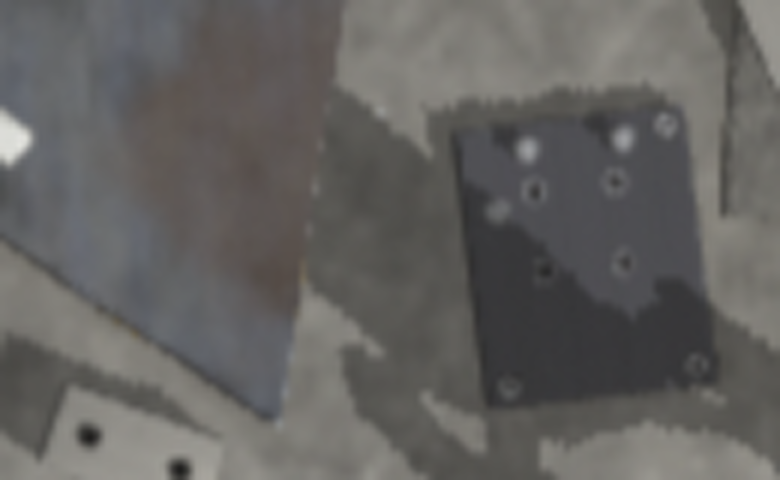

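The first crop shows the lip bar running from (66,200) to (84,435), the foot stop at x≈413–440, and plate corners at (588,305), (700,275), (732,385) and (622,418). In the second, the pin tops are at (527,150), (624,138) and (498,211), and the jig corners at (455,130), (683,105), (717,382) and (488,408). I'll measure next, with a scene-camera cross-check.

```bash
python3 - <<'E'
from h import *
up=lambda p,k,o:(np.float64(p)+.5)/k-.5+np.array(o)
z=np.load('pics/top0.npz');im=z['im']
# plate by mask
g=cv2.cvtColor(im,cv2.COLOR_RGB2GRAY);m=np.zeros_like(g);m[270:315,318:358]=(g[270:315,318:358]>142)*255
m=cv2.morphologyEx(m,cv2.MORPH_CLOSE,np.ones((5,5)));m=cv2.morphologyEx(m,cv2.MORPH_OPEN,np.ones((5,5)))
c=max(cv2.findContours(m,0,2)[0],key=cv2.contourArea);bx=cv2.boxPoints(cv2.minAreaRect(c));print('box',bx.round(1).tolist())
hand=up([(588,305),(700,275),(732,385),(622,418)],5,(205,225))
for b in(bx,hand):
    P=plane('top',b,.008);e=np.roll(P,-1,0)-P;print('plate',P.mean(0).round(4),np.linalg.norm(e,axis=1).round(4),np.degrees(np.arctan2(e[:,1],e[:,0])).round(1))
bar=plane('top',up([(66,200),(84,435)],5,(205,225)),.13);print('bar',bar.round(4),np.linalg.norm(bar[0]-bar[1]),'mid',bar.mean(0), 'ang',np.degrees(np.arctan2(*(bar[0]-bar[1])[[1,0]])))
pt=up([(527,150),(624,138),(498,211)],6,(390,225));pins=plane('top',pt,.022);print('pins',pins.round(4))
Q=plane('top',up([(455,130),(683,105),(717,382),(488,408)],6,(390,225)),.012);e=np.roll(Q,-1,0)-Q
print('jig',Q.round(4),np.linalg.norm(e,axis=1).round(4),np.degrees(np.arctan2(e[:,1],e[:,0])).round(1))
x=(Q[0]+Q[1]-Q[2]-Q[3])[:2];x/=np.linalg.norm(x);y=np.array([-x[1],x[0]]);C=Q.mean(0)[:2]
print('seat from corners',C+13*.001*x+2*.001*y)
# from pins, rigid fit
L=np.array([(35,20),(35,-20),(10,35)])/1000;A=pins[:,:2];U,S,V=np.linalg.svd((L-L.mean(0)).T@(A-A.mean(0)));R=(U@V).T;s=A.mean(0)-R@L.mean(0);print('seat pins',s,np.degrees(np.arctan2(R[1,0],R[0,0])),(A-(L@R.T+s)).round(4).tolist())
zs=np.load('pics/scene0.npz');print(proj('scene',pins).round(1).tolist(),'plate',proj('scene',P).round(1).tolist())
s=zs['im'];a=cv2.resize(s[320:390,395:465,::-1],None,fx=5.5,fy=5.5,interpolation=2);b=cv2.resize(s[280:350,270:340,::-1],None,fx=5.5,fy=5.5,interpolation=2);cv2.imwrite('pics/s1.png',np.hstack([a,b]))
# ramp depth profile
ys=[(u,284) for u in range(222,300,4)];print(depthpts('top',ys,z['d']).round(3).tolist())
E
```

```text
box [[320.79998779296875, 286.29998779296875], [345.0, 279.3999938964844], [352.0, 303.8999938964844], [327.79998779296875, 310.79998779296875]]
plate [0.4338 0.1276 0.008 ] [0.0636 0.064  0.0635 0.0641] [ -75.6 -165.6  104.4   14.5]
plate [0.4372 0.1267 0.008 ] [0.0586 0.0577 0.058  0.0595] [ -76.5 -165.3  105.2   15.2]
bar [[0.5194 0.4005 0.13  ]
 [0.4103 0.3945 0.13  ]] 0.10926852598277513 mid [0.46485459 0.39747204 0.13      ] ang 3.1528731284977067
pins [[ 0.5389 -0.2275  0.022 ]
 [ 0.5428 -0.2679  0.022 ]
 [ 0.5139 -0.2147  0.022 ]]
jig [[ 0.5482 -0.2002  0.012 ]
 [ 0.5561 -0.2957  0.012 ]
 [ 0.4399 -0.3058  0.012 ]
 [ 0.4316 -0.2101  0.012 ]] [0.0958 0.1166 0.0961 0.117 ] [ -85.3 -175.1   95.     4.8]
seat from corners [ 0.50673681 -0.24984815]
seat pins [ 0.50617626 -0.25037821] 4.4041358203118754 [[-0.0006, 0.0002], [0.0002, -0.0003], [0.0004, 0.0001]]
[[427.8, 331.8], [442.5, 337.5], [418.8, 336.0]] plate [[286.9, 292.5], [306.7, 298.0], [299.0, 313.2], [278.8, 307.9]]
[[0.472, 0.401, 0.086], [0.471, 0.396, 0.064], [0.471, 0.386, 0.064], [0.471, 0.377, 0.06], [0.47, 0.368, 0.052], [0.47, 0.358, 0.052], [0.47, 0.349, 0.052], [0.469, 0.34, 0.046], [0.469, 0.33, 0.042], [0.468, 0.32, 0.044], [0.468, 0.311, 0.036], [0.467, 0.302, 0.03], [0.467, 0.292, 0.033], [0.467, 0.283, 0.025], [0.467, 0.272, 0.029], [0.466, 0.263, 0.019], [0.466, 0.253, 0.023], [0.465, 0.243, 0.017], [0.464, 0.235, 0.002], [0.464, 0.225, -0.0]]
```

View pics/s1.png

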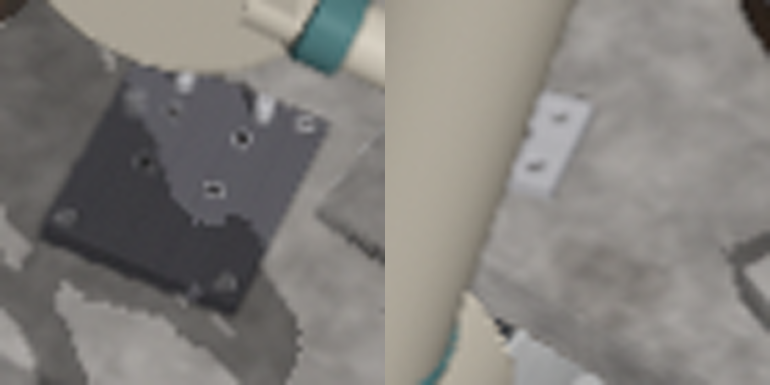

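The plate centre is at about (0.4355, 0.127) with its edges at 14.8°. The bar is centred at (0.465, 0.3975) at 3.2°, and the seat is at about (0.5065, -0.250) at 4.6°. Sizes match the text. In the scene crop the pin tops reproject within about 1 px and the plate corner (592,102) within 0.5 px, so the heights agree.

```bash
cat >> h.py <<'E'
from scipy.spatial.transform import Rotation as Ro
def go(*targets):
    "targets (x,y,z,yaw of tool x in deg): units from the present pose"
    s=get_state();q=s['ee_rot'];M=Ro.from_quat([q[1],q[2],q[3],q[0]]).as_matrix();yaw=np.degrees(np.arctan2(M[1,0],M[0,0]))
    print('t',round(float(s['clock']),2),'pos',s['position'].round(4),'yaw',round(yaw,2),'w',round(float(s['width']),4),'F',np.round(s['contact_force'],1))
    for t in targets:
        d=M.T@(np.array(t[:3])-s['position']);print(t,'->',np.round(np.r_[d/.025,-((t[3]-yaw+180)%360-180)/6],2))
E
python3 - <<'E'
from h import *
from rig import manip
print(manip.finger_overhang)
go((.4355,.127,.12,104.8),(.4355,.127,.028,104.8))
E
```

```text
0.022
t 0.1 pos [ 0.1631 -0.5509  0.2525] yaw 16.49 w 0.0851 F [ 0.6 -0.2  0.4]
(0.4355, 0.127, 0.12, 104.8) -> [ 18.14 -22.9    5.34 -14.72]
(0.4355, 0.127, 0.028, 104.8) -> [ 18.14 -22.9    9.02 -14.72]
```

>>> drive_tool(
  rows=[
    [1.5,-1.9,0.2,-1],
    [3,-3.8,0.4,-2],
    [4.5,-5.7,0.6,-3],
    [6,-7.6,0.8,-4],
    [7.5,-9.5,1,-5],
    [9,-11.4,1.2,-6],
    [10,-12.7,1.5,-7],
    [11,-13.9,1.5,-8],
  ],
  grip=85,
)

```text
clock: 0.77
position: [0.2865, -0.2409, 0.2244]
ee_rot: [-0.0, 0.845, 0.535, 0.0]
contact_force: [0.9, -0.5, -0.3]
width: 0.0847
gripper_force: 0.0
```

```bash
python3 -c "
from h import *
go((.4355,.127,.12,104.8))"
```

```text
t 0.77 pos [ 0.2865 -0.2409  0.2244] yaw 64.72 w 0.0847 F [ 0.9 -0.5 -0.3]
(0.4355, 0.127, 0.12, 104.8) -> [15.85 -0.89  4.18 -6.68]
```

>>> drive_tool(
  rows=[
    [1.5,-0.1,0.4,-1],
    [3,-0.2,0.8,-2],
    [4.5,-0.3,1.2,-3],
    [6,-0.3,1.6,-4],
    [7.5,-0.4,2,-5],
    [9,-0.5,2.4,-6],
    [10.5,-0.6,2.8,-6.5],
    [11.5,-0.6,3,-6.5],
  ],
)

```text
clock: 1.43
position: [0.3963, 0.0259, 0.1487]
ee_rot: [-0.001, 0.618, 0.786, -0.0]
contact_force: [-0.7, -0.4, 0.2]
width: 0.0848
gripper_force: 0.0
```

>>> drive_tool(
  rows=[
    [0,0,0,0],
    [0,0,0,0],
    [0,0,0,0],
    [0,0,0,0],
    [0,0,0,0],
    [0,0,0,0],
    [0,0,0,0],
    [0,0,0,0],
  ],
)

```text
clock: 2.1
position: [0.3969, 0.0223, 0.15]
ee_rot: [0.0, 0.62, 0.785, 0.0]
contact_force: [-0.5, -1.0, -0.6]
width: 0.0848
gripper_force: 0.0
```

```bash
python3 -c "
from h import *
go((.4355,.127,.12,104.8),(.4355,.127,.026,104.8))"
```

```text
t 2.1 pos [0.3969 0.0223 0.15  ] yaw 103.41 w 0.0848 F [-0.5 -1.  -0.6]
(0.4355, 0.127, 0.12, 104.8) -> [ 3.71  2.47  1.2  -0.23]
(0.4355, 0.127, 0.026, 104.8) -> [ 3.72  2.47  4.96 -0.23]
```

>>> drive_tool(
  rows=[
    [1.2,0.8,0.4,-0.2],
    [2.4,1.6,0.8,-0.2],
    [3.72,2.47,1.2,-0.23],
    [3.72,2.47,2,-0.23],
    [3.72,2.47,3,-0.23],
    [3.72,2.47,4,-0.23],
    [3.72,2.47,4.5,-0.23],
    [3.72,2.47,4.8,-0.23],
  ],
)

```text
clock: 2.77
position: [0.4341, 0.1275, 0.0281]
ee_rot: [-0.001, 0.61, 0.793, -0.001]
contact_force: [0.6, 0.1, 0.1]
width: 0.0852
gripper_force: 0.0
```

```bash
python3 -c "
from h import *
go((.4355,.127,.0215,104.8))
im,d=eyes.get_image('scene');P=proj('scene',[[.4355,.127,.01]])[0].astype(int);print(P)
crop(im,P[0]-50,P[1]-50,100,90,6,'pics/g1.png')"
```

```text
t 2.77 pos [0.4341 0.1275 0.0281] yaw 104.87 w 0.0852 F [0.6 0.1 0.1]
(0.4355, 0.127, 0.0215, 104.8) -> [-0.03  0.05  0.26  0.01]
[292 302]
```

View pics/g1.png

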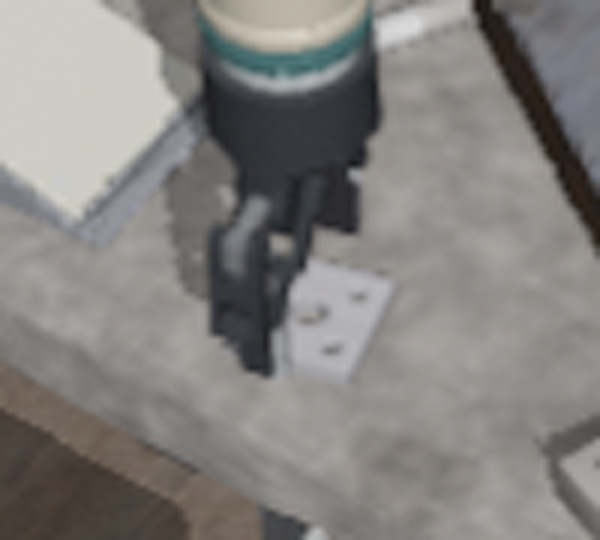

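The fingers straddle the plate: the near finger is at crop (250,340) and the plate centre at (310,315). I'll lower and close.

>>> drive_tool(
  rows=[
    [0,0.03,0.1,0],
    [0,0.05,0.2,0],
    [0,0.05,0.26,0],
    [0,0.05,0.26,0],
    [0,0.05,0.26,0],
    [0,0.05,0.26,0],
    [0,0.05,0.26,0],
    [0,0.05,0.26,0],
  ],
)

```text
clock: 3.48
position: [0.4366, 0.128, 0.0236]
ee_rot: [0.0, 0.61, 0.793, 0.0]
contact_force: [0.1, 0.3, -0.8]
width: 0.0851
gripper_force: 0.0
```

>>> drive_tool(
  rows=[
    [0,0,0,0],
    [0,0,0,0],
    [0,0,0,0],
    [0,0,0,0],
    [0,0,0,0],
    [0,0,0,0],
    [0,0,0,0],
    [0,0,0,0],
  ],
  grip=50,
  newtons=50,
)

```text
clock: 4.15
position: [0.4367, 0.1281, 0.0241]
ee_rot: [0.0, 0.61, 0.793, 0.0]
contact_force: [-1.5, -0.3, 9.8]
width: 0.057
gripper_force: 51.2
```

>>> drive_tool(
  rows=[
    [0,0,-0.2,0],
    [0,0,-0.5,0],
    [0,0,-1,0],
    [0,0,-1.5,0],
    [0,0,-2,0],
    [0,0,-2,0],
    [0,0,-2,0],
    [0,0,-2,0],
  ],
)

```text
clock: 4.82
position: [0.4359, 0.128, 0.0729]
ee_rot: [-0.0, 0.61, 0.793, -0.0]
contact_force: [0.0, -0.2, -1.9]
width: 0.0562
gripper_force: 53.5
```

```bash
python3 -c "
from h import *
go((.4355,.127,.0215,104.8))
im,d=eyes.get_image('scene');P=proj('scene',[[.4355,.127,.05]])[0].astype(int);print(P)
crop(im,P[0]-50,P[1]-50,100,90,6,'pics/g2.png')"
```

```text
t 4.82 pos [0.4359 0.128  0.0729] yaw 104.87 w 0.0562 F [ 0.  -0.2 -1.9]
(0.4355, 0.127, 0.0215, 104.8) -> [-0.03 -0.02  2.06  0.01]
[291 292]
```

View pics/g2.png

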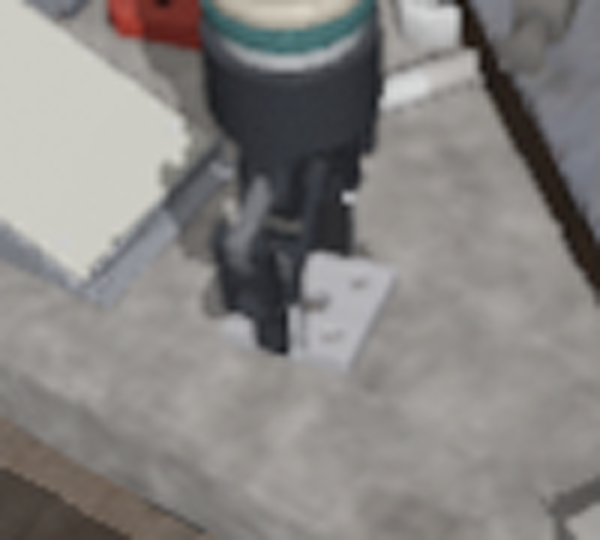

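The plate is held level, visible at crop (340,305). The 1.9 N force matches its weight.

```bash
python3 -c "
from h import *
go((.4657,.3835,.199,93.15))"
```

```text
t 4.87 pos [0.4357 0.1279 0.0726] yaw 104.87 w 0.0562 F [ 0.6 -0.6 -2.8]
(0.4657, 0.3835, 0.199, 93.15) -> [ 9.57  3.78 -5.06  1.95]
```

>>> drive_tool(
  rows=[
    [0,0,-1,0],
    [0.7,0.3,-2,0.3],
    [1.5,0.6,-3,0.6],
    [2.3,0.9,-4,0.9],
    [3.1,1.2,-5,1.2],
    [4.1,1.6,-5.06,1.5],
    [5.1,2,-5.06,1.8],
    [6.1,2.4,-5.06,1.95],
  ],
)

```text
clock: 5.53
position: [0.455, 0.2919, 0.1994]
ee_rot: [-0.0, 0.688, 0.726, -0.0]
contact_force: [0.4, 0.1, -2.7]
width: 0.0558
gripper_force: 54.5
```

>>> drive_tool(
  rows=[
    [0.9,0.2,0,0],
    [1.8,0.5,0,0],
    [2.5,0.7,0,0],
    [3,0.8,0,0],
    [3,0.8,0,0],
    [3,0.8,0,0],
    [3,0.8,0,0],
    [3,0.8,0,0],
  ],
)

```text
clock: 6.2
position: [0.4707, 0.3656, 0.1995]
ee_rot: [0.0, 0.688, 0.726, -0.001]
contact_force: [0.5, -0.9, -1.5]
width: 0.0563
gripper_force: 54.5
```

```bash
python3 -c "
from h import *
go((.4657,.3835,.199,93.15))
im,d=eyes.get_image('scene');P=proj('scene',[[.4657,.39,.16]])[0].astype(int);print(P)
print(proj('scene',[[.4649-.055,.3945,.135],[.4657-.03,.3835-.03,.175],[.4657+.03,.3835-.03,.175],[.4657-.03,.3835+.03,.175]]).round(1)-P+50)
np.savez('pics/rel.npz',im=im,d=d);crop(im,P[0]-60,P[1]-50,120,90,6,'pics/g3.png')"
```

```text
t 6.2 pos [0.4707 0.3656 0.1995] yaw 93.12 w 0.0563 F [ 0.5 -0.9 -1.5]
(0.4657, 0.3835, 0.199, 93.15) -> [ 0.73 -0.16  0.02 -0.  ]
[219 219]
[[37.1 67.5]
 [52.8 56.7]
 [67.3 44.7]
 [36.4 48.7]]
```

View pics/g3.png

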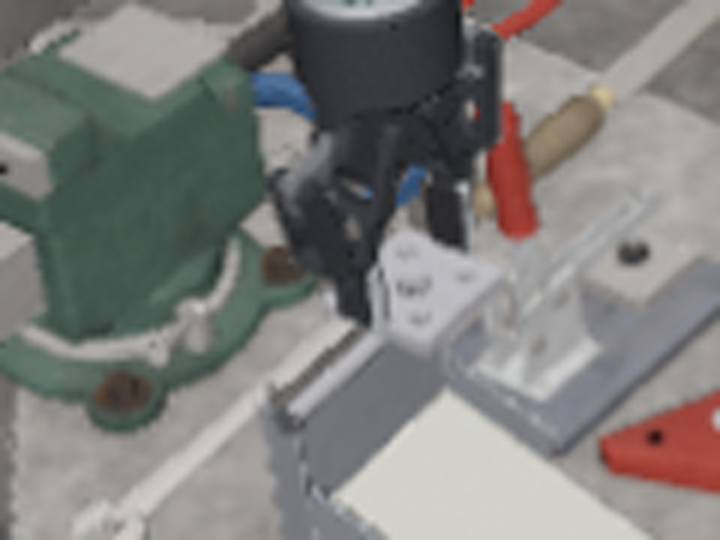

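The plate is held level, with top corners at crop (425,345), (500,268) and (400,235). The near end of the bar at (280,410) matches its prediction to 1 px. I'll measure the held plate against the bar.

```bash
python3 -c "
from h import *
up=lambda p,k,o:(np.float64(p)+.5)/k-.5+np.array(o)
for z in (.1834,):
  P=plane('scene',up([(428,343),(500,268),(400,233),(410,286)],6,(159,169)),z);print(P.round(4),np.linalg.norm(np.diff(P,axis=0),axis=1))
z=np.load('pics/rel.npz');print(depthpts('scene',up([(455,300),(430,335),(480,270),(410,250),(440,270)],6,(159,169)),z['d']).round(4))
"
```

```text
[[0.4407 0.328  0.1834]
 [0.4985 0.3347 0.1834]
 [0.4922 0.3894 0.1834]
 [0.4661 0.3606 0.1834]] [0.05812833 0.05501166 0.03888782]
[[0.4742 0.3415 0.1784]
 [0.4517 0.3374 0.1757]
 [0.4993 0.3483 0.1754]
 [0.4888 0.3809 0.1795]
 [0.4867 0.3612 0.1782]]
```

>>> drive_tool(
  rows=[
    [0.3,0,0,0],
    [0.6,-0.1,0,0],
    [0.8,-0.1,0,0],
    [0.8,-0.1,0,0],
    [0.8,-0.1,0,0],
    [0.8,-0.1,0,0],
    [0.8,-0.1,0,0],
    [0.8,-0.1,0,0],
  ],
)

```text
clock: 6.92
position: [0.4675, 0.3865, 0.1998]
ee_rot: [0.0, 0.687, 0.726, -0.0]
contact_force: [0.8, -0.4, -1.8]
width: 0.0563
gripper_force: 54.5
```

>>> drive_tool(
  rows=[
    [0,0,0,0],
    [0,0,0,0],
    [0,0,0,0],
    [0,0,-0.4,0],
    [0,0,-1.5,0],
    [0,0,-3,0],
    [0,0,-4,0],
    [0,0,-4,0],
  ],
  grip=85,
)

```text
clock: 7.58
position: [0.47, 0.3883, 0.3075]
ee_rot: [0.002, 0.687, 0.726, 0.007]
contact_force: [0.3, 0.3, 0.3]
width: 0.0848
gripper_force: 0.0
```

>>> drive_tool(
  rows=[
    [0,0,0,0],
    [0,0,0,0],
    [0,0,0,0],
    [0,0,0,0],
    [0,0,0,0],
    [0,0,0,0],
    [0,0,0,0],
    [0,0,0,0],
  ],
)

```text
clock: 8.25
position: [0.4675, 0.3866, 0.2994]
ee_rot: [-0.0, 0.687, 0.726, -0.0]
contact_force: [0.8, -0.5, -0.1]
width: 0.0849
gripper_force: 0.0
```

```bash
python3 -c "
from h import *
go((.4657,.3835,.199,93.15))
im,d=eyes.get_image('scene');np.savez('pics/sl.npz',im=im,d=d);it,dt=eyes.get_image('top');np.savez('pics/slt.npz',im=it,d=dt)
P=proj('scene',[[.466,.28,.03]])[0].astype(int);print(P)
a=im[P[1]-45:P[1]+45,P[0]-60:P[0]+60];b=it[240:330,205:325];print(P-[60,45])
crop(np.vstack([a,b]),0,0,120,180,3,'pics/g4.png')
cv2.imwrite('pics/g4.png',cv2.resize(np.hstack([a[:,:,::-1],b[:,:,::-1]]),None,fx=3.3,fy=3.3,interpolation=2))"
```

```text
t 8.25 pos [0.4675 0.3866 0.2994] yaw 93.17 w 0.0849 F [ 0.8 -0.5 -0.1]
(0.4657, 0.3835, 0.199, 93.15) -> [-0.12 -0.08  4.02  0.  ]
[254 268]
[194 223]
```

View pics/g4.png

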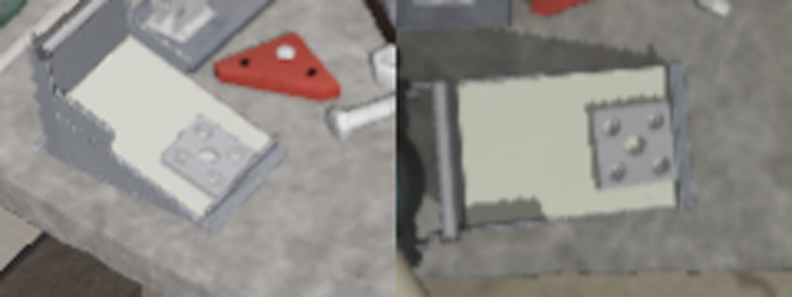

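It flipped: counterbores are up and it rests squarely on the foot stop, bore at (208,156) in the left half and (634,144) in the right, corners at (593,106), (668,98), (677,181) and (600,188). I'll triangulate.

```bash
python3 - <<'E'
from h import *
up=lambda p,o:(np.float64(p)+.5)/3.3-.5+np.array(o)
B=up([(634-396,144)],(205,240));S=up([(208,156)],(194,223));print('bore tri',tri('top',B,'scene',S).round(4))
C=plane('top',up([(593-396,106),(668-396,98),(677-396,181),(600-396,188)],(205,240)),.030);e=np.roll(C,-1,0)-C
print(C.round(4).tolist(),C.mean(0),np.linalg.norm(e,axis=1),np.degrees(np.arctan2(e[:,1],e[:,0])))
# refined corners using mask of grey plate in top image vs yellowish liner
im=np.load('pics/slt.npz')['im'];g=im.astype(int);w=g[255:310,262:300];print('sat',(w[...,0]-w[...,2])[::6,::4])
d=np.load('pics/slt.npz')['d'];print(depthpts('top',B+np.array([[-4,0],[4,0],[0,-5],[0,5]]),d).round(4))
E
```

```text
bore tri [[0.4684 0.2756 0.0244 0.0007]]
[[0.4979, 0.3056, 0.03], [0.5025, 0.2487, 0.03], [0.4397, 0.2434, 0.03], [0.4359, 0.3018, 0.03]] [0.46900078 0.27488713 0.03      ] [0.05714052 0.06298699 0.05850134 0.06213239] [ -85.44719865 -175.23238074   93.70635704    3.52151598]
sat [[ 7  7  7  6  7  6  8  7  7  8]
 [ 3  5  7  8  9 10  8 -9  8  8]
 [13 14 13 14 13 13  8 -8  8  8]
 [10  0  0 -2 -3 -2 -3 -8  7  8]
 [13 -2  2 -4 -3 -3 -3 -7  7  7]
 [13 -3 -4  2  7 -3 -3 -8  2  7]
 [14  0  6 -2 -3 -3 -1 -6 -2  8]
 [13  8  7 10 12  9 13 -1 -8  7]
 [13 12 10  7  6  5  3  5  7  7]
 [ 9  8  8  9  8  8  7  8  6  7]]
[[0.4689 0.2846 0.0353]
 [0.4681 0.2655 0.0275]
 [0.4809 0.2748 0.0312]
 [0.4558 0.2759 0.0267]]
```

```bash
python3 -c "
from h import *
go((.469,.274,.12,94.3),(.469,.274,.051,94.3))"
```

```text
t 8.35 pos [0.4675 0.3867 0.2997] yaw 93.17 w 0.0851 F [ 0.1 -0.4  0.3]
(0.469, 0.274, 0.12, 94.3) -> [-4.5  -0.19  7.19 -0.19]
(0.469, 0.274, 0.051, 94.3) -> [-4.5  -0.19  9.95 -0.19]
```

>>> drive_tool(
  rows=[
    [-1.5,0,0.3,0],
    [-3,-0.1,1,-0.2],
    [-4.2,-0.2,2,-0.2],
    [-4.5,-0.2,3.5,-0.2],
    [-4.5,-0.2,5,-0.2],
    [-4.5,-0.2,6.5,-0.2],
    [-4.5,-0.2,7.5,-0.2],
    [-4.5,-0.2,8.5,-0.2],
  ],
)

```text
clock: 9.02
position: [0.4682, 0.2735, 0.0856]
ee_rot: [-0.0, 0.68, 0.733, -0.001]
contact_force: [0.0, -0.6, 0.6]
width: 0.0849
gripper_force: 0.0
```

>>> drive_tool(
  rows=[
    [0,0,0.5,0],
    [0,0,0.9,0],
    [0,0,1.2,0],
    [0,0,1.4,0],
    [0,0,1.45,0],
    [0,0,1.45,0],
    [0,0,1.45,0],
    [0,0,1.45,0],
  ],
)

```text
clock: 9.68
position: [0.4693, 0.2743, 0.0519]
ee_rot: [0.0, 0.68, 0.734, 0.001]
contact_force: [0.3, -0.3, -0.5]
width: 0.0851
gripper_force: 0.0
```

```bash
python3 -c "
from h import *
go((.469,.274,.051,94.3))"
```

```text
t 9.68 pos [0.4693 0.2743 0.0519] yaw 94.37 w 0.0851 F [ 0.3 -0.3 -0.5]
(0.469, 0.274, 0.051, 94.3) -> [-0.01 -0.01  0.04  0.01]
```

>>> drive_tool(
  rows=[
    [0,0,0.04,0],
    [0,0,0.04,0],
    [0,0,0.04,0],
    [0,0,0.04,0],
    [0,0,0.04,0],
    [0,0,0.04,0],
    [0,0,0.04,0],
    [0,0,0.04,0],
  ],
  grip=50,
  newtons=45,
)

```text
clock: 10.35
position: [0.4697, 0.2738, 0.0514]
ee_rot: [0.001, 0.679, 0.734, 0.001]
contact_force: [-0.2, -2.5, 8.2]
width: 0.0501
gripper_force: 4.0
```

>>> drive_tool(
  rows=[
    [0,0,-0.1,0],
    [0,0,-0.3,0],
    [0,0,-0.6,0],
    [0,0,-1,0],
    [0,0,-1.4,0],
    [0,0,-1.8,0],
    [0,0,-2,0],
    [0,0,-2,0],
  ],
)

```text
clock: 11.02
position: [0.4698, 0.2745, 0.1019]
ee_rot: [0.001, 0.68, 0.734, 0.002]
contact_force: [0.7, -0.8, -0.1]
width: 0.0501
gripper_force: 0.0
```

```bash
python3 -c "
from h import *
go((.5065-.02,-.26,.15,94.6),(.469,.274,.2,94.3))
im,d=eyes.get_image('scene');np.savez('pics/h2.npz',im=im,d=d);P=proj('scene',[[.469,.274,.08]])[0].astype(int);print(P)
crop(im,P[0]-50,P[1]-45,100,90,6,'pics/g5.png')"
```

```text
t 11.02 pos [0.4698 0.2745 0.1019] yaw 94.37 w 0.0501 F [ 0.7 -0.8 -0.1]
(0.48649999999999993, -0.26, 0.15, 94.6) -> [-21.37  -0.96  -1.95  -0.04]
(0.469, 0.274, 0.2, 94.3) -> [-0.01 -0.02 -3.92  0.01]
[255 255]
```

View pics/g5.png

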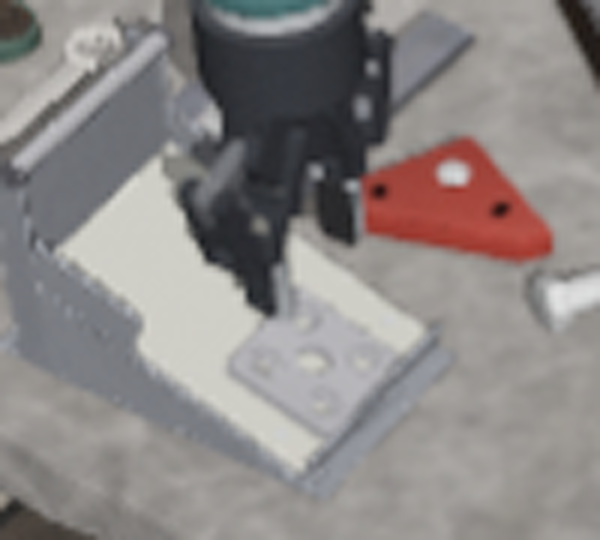

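The fingers closed above the plate, which lies undisturbed: its bore at crop (315,360) is the same pixel as before. The tips sit about 5 mm further back at this opening, so I'll go lower.

>>> drive_tool(
  rows=[
    [0,0,0,0],
    [0,0,0,0],
    [0,0,0.3,0],
    [0,0,0.6,0],
    [0,0,0.9,0],
    [0,0,1.2,0],
    [0,0,1.5,0],
    [0,0,1.8,0],
  ],
  grip=85,
)

```text
clock: 11.73
position: [0.4685, 0.2739, 0.0538]
ee_rot: [-0.0, 0.68, 0.734, -0.0]
contact_force: [-0.6, -0.2, 0.0]
width: 0.0851
gripper_force: 0.0
```

>>> drive_tool(
  rows=[
    [0,0,0.1,0],
    [0,0,0.2,0],
    [0,0,0.3,0],
    [0,0,0.4,0],
    [0,0,0.48,0],
    [0,0,0.48,0],
    [0,0,0.48,0],
    [0,0,0.48,0],
  ],
)

```text
clock: 12.4
position: [0.4689, 0.2741, 0.0432]
ee_rot: [0.0, 0.68, 0.734, 0.0]
contact_force: [-0.2, -0.9, -0.4]
width: 0.0854
gripper_force: 0.0
```

>>> drive_tool(
  rows=[
    [0,0,0,0],
    [0,0,0,0],
    [0,0,0,0],
    [0,0,0,0],
    [0,0,0,0],
    [0,0,0,0],
    [0,0,0,0],
    [0,0,0,0],
  ],
  grip=50,
  newtons=50,
)

```text
clock: 13.07
position: [0.469, 0.274, 0.0438]
ee_rot: [0.0, 0.68, 0.734, 0.0]
contact_force: [0.2, -1.0, 6.1]
width: 0.0577
gripper_force: 52.5
```

>>> drive_tool(
  rows=[
    [0,0,-0.1,0],
    [0,0,-0.3,0],
    [0,0,-0.6,0],
    [0,0,-1,0],
    [0,0,-1.6,0],
    [0,0,-2.3,0],
    [0,0,-3,0],
    [0,0,-3,0],
  ],
)

```text
clock: 13.73
position: [0.4711, 0.2751, 0.122]
ee_rot: [0.002, 0.68, 0.734, 0.004]
contact_force: [0.8, 0.6, -2.5]
width: 0.0573
gripper_force: 54.0
```

```bash
python3 - <<'E'
from h import *
go((.48,-.257,.14,94.6))
im,d=eyes.get_image('scene')
# depth points around the held plate: keep bright grey points within the box
v,u=np.mgrid[200:300,200:320];uv=np.c_[u.ravel(),v.ravel()];P=depthpts('scene',uv,d);g=im[uv[:,1],uv[:,0]].astype(int)
m=(abs(P[:,0]-.469)<.045)&(abs(P[:,1]-.274)<.045)&(P[:,2]>.07)&(P[:,2]<.14)&(g.min(1)>120);Q=P[m];print(m.sum(),Q.mean(0).round(4),Q.min(0).round(3),Q.max(0).round(3))
A=np.linalg.lstsq(np.c_[Q[:,:2],np.ones(len(Q))],Q[:,2],rcond=None)[0];print('slopes',A)
E
```

```text
t 13.73 pos [0.4711 0.2751 0.122 ] yaw 94.38 w 0.0573 F [ 0.8  0.6 -2.5]
(0.48, -0.257, 0.14, 94.6) -> [-21.25  -1.26  -0.78  -0.04]
280 [0.4713 0.2656 0.1042] [0.433 0.243 0.088] [0.509 0.301 0.137]
slopes [-0.15024423  0.36317729  0.07853773]
```

It's held, still at the slide's tilt (slope 0.363). I'll carry it to the open end of the jig.

>>> drive_tool(
  rows=[
    [-0.7,0,-0.3,0],
    [-2,-0.1,-0.6,0],
    [-3.4,-0.2,-0.8,0],
    [-4.8,-0.3,-0.8,0],
    [-6.2,-0.4,-0.8,0],
    [-7.6,-0.5,-0.8,0],
    [-9,-0.6,-0.8,0],
    [-10.4,-0.6,-0.8,0],
  ],
)

```text
clock: 14.45
position: [0.4719, 0.0122, 0.1371]
ee_rot: [-0.001, 0.68, 0.734, -0.001]
contact_force: [0.6, 0.1, -2.6]
width: 0.0579
gripper_force: 54.3
```

>>> drive_tool(
  rows=[
    [-1.4,-0.1,0,0],
    [-2.8,-0.1,0,0],
    [-4.2,-0.2,0,0],
    [-5.6,-0.3,0,0],
    [-7,-0.4,0,0],
    [-8.4,-0.5,0,0],
    [-9.4,-0.5,0,0],
    [-9.6,-0.5,0,0],
  ],
)

```text
clock: 15.12
position: [0.4797, -0.2312, 0.1372]
ee_rot: [0.001, 0.681, 0.732, -0.001]
contact_force: [0.6, -0.5, -2.2]
width: 0.0576
gripper_force: 54.3
```

```bash
python3 -c "
from h import *
go((.4853,-.261,.06,94.6),(.4853,-.261,.045,94.6))"
```

```text
t 15.12 pos [ 0.4797 -0.2312  0.1372] yaw 94.18 w 0.0576 F [ 0.6 -0.5 -2.2]
(0.4853, -0.261, 0.06, 94.6) -> [-1.2   0.14  3.09 -0.07]
(0.4853, -0.261, 0.045, 94.6) -> [-1.2   0.14  3.69 -0.07]
```

>>> drive_tool(
  rows=[
    [-0.6,0.1,0.3,-0.1],
    [-1.2,0.14,0.8,-0.1],
    [-1.2,0.14,1.4,-0.1],
    [-1.2,0.14,2,-0.1],
    [-1.2,0.14,2.5,-0.1],
    [-1.2,0.14,3,-0.1],
    [-1.2,0.14,3.4,-0.1],
    [-1.2,0.14,3.4,-0.1],
  ],
)

```text
clock: 15.78
position: [0.4834, -0.2548, 0.0501]
ee_rot: [-0.003, 0.676, 0.737, -0.0]
contact_force: [-0.8, 0.2, -3.2]
width: 0.0578
gripper_force: 54.3
```

>>> drive_tool(
  rows=[
    [0,0,0.1,0],
    [0,0,0.2,0],
    [0,0,0.3,0],
    [0,0,0.4,0],
    [0,0,0.5,0],
    [0,0,0.6,0],
    [0,0,0.6,0],
    [0,0,0.6,0],
  ],
  newtons=25,
)

```text
clock: 16.45
position: [0.4857, -0.2554, 0.0401]
ee_rot: [0.0, 0.676, 0.737, 0.001]
contact_force: [-1.5, 5.3, 11.1]
width: 0.0576
gripper_force: 58.1
```

```bash
python3 -c "
from h import *
go((.4853,-.261,.036,94.6))"
```

```text
t 16.45 pos [ 0.4857 -0.2554  0.0401] yaw 94.95 w 0.0576 F [-1.5  5.3 11.1]
(0.4853, -0.261, 0.036, 94.6) -> [-0.22 -0.04  0.16  0.06]
```

>>> drive_tool(
  rows=[
    [-0.05,0,0.05,0],
    [-0.1,0,0.1,0],
    [-0.15,0,0.15,0],
    [-0.2,0,0.2,0],
    [-0.2,0,0.25,0],
    [-0.2,0,0.3,0],
    [-0.2,0,0.3,0],
    [-0.2,0,0.3,0],
  ],
)

```text
clock: 17.12
position: [0.486, -0.258, 0.0334]
ee_rot: [-0.001, 0.676, 0.736, 0.002]
contact_force: [-1.5, 13.5, 19.0]
width: 0.058
gripper_force: 67.6
```

>>> drive_tool(
  rows=[
    [0,0,0,0],
    [0,0,0,0],
    [0,0,0,0],
    [0,0,0,0],
    [0,0,0,0],
    [0,0,0,0],
    [0,0,0,0],
    [0,0,0,0],
  ],
  grip=68,
)

```text
clock: 17.78
position: [0.4855, -0.2614, 0.0304]
ee_rot: [-0.0, 0.676, 0.737, -0.0]
contact_force: [0.4, 1.0, -1.1]
width: 0.068
gripper_force: 0.0
```

>>> drive_tool(
  rows=[
    [0,0,-0.3,0],
    [0,0,-0.8,0],
    [0,0,-1.5,0],
    [-0.3,-0.5,-2.5,0],
    [-1,-2,-3.5,0],
    [-2,-3.4,-4,0],
    [-3,-4.8,-4,0],
    [-3.5,-6,-4,0],
  ],
)

```text
clock: 18.45
position: [0.3448, -0.3634, 0.1329]
ee_rot: [0.003, 0.675, 0.738, -0.001]
contact_force: [0.2, -0.9, 0.1]
width: 0.0676
gripper_force: 0.0
```

```bash
python3 - <<'E'
from h import *
go((.4,-.261,.1,94.6))
for n in('scene','top'):
    im,d=eyes.get_image(n);np.savez(f'pics/j_{n}.npz',im=im,d=d)
c=proj('top',[[.4853,-.256,.02]])[0].astype(int);print(c)
z=np.load('pics/j_top.npz');im=z['im'];x0,y0=c-35;w=im[y0:y0+70,x0:x0+70].astype(int).mean(2);print(x0,y0);print(w[::4,::3].astype(int))
E
```

```text
t 18.45 pos [ 0.3448 -0.3634  0.1329] yaw 95.05 w 0.0676 F [ 0.2 -0.9  0.1]
(0.4, -0.261, 0.1, 94.6) -> [3.89 2.56 1.3  0.07]
[489 270]
454 235
[[ 87 121 128 126 125 127 127 123 120 118 117 126 137 127 128 124 129 119
  115  86 103 108 148 147]
 [ 85  83 105 132 132 128 133 130 126 123 109 125 127 108 111 126 122 124
  118  75 103 102 143 146]
 [100  86  91  86  89  87  90  86  84  85  84  87  73  78  78  77  84 124
  122  84 109 114 103 104]
 [ 84  85  87  85  63  60  58  59  89  80  80  79  61 140  85  85  88 119
  118  89 106 100 100 103]
 [ 83  81  80  87  51  58  57  61 126  80  79  80  79  81  79  77  78 104
  124  85 105 110 106 109]
 [ 80  79  80  85  58  58  57  66  95  83  78  77  90  71  76  77  78 103
  133  86 102 109 108 109]
 [ 80  77  82  82  71  57  94  62  66  93 109 126 134 141 147 149  78  84
  127  91 105 110 113 108]
 [ 78  77  80  79  80  57  59  60 105  94 137 156 155 125  79 148  80  83
  127 130 122 114 116 106]
 [ 81  83  83  80  83  57  64  57 105 100 104 149 142 153 151 154  85  79
  124 117 115 116 124 125]
 [ 82  82  87  84  84  58  80  57 108 106 106  
[... 162 characters left out ...]
85  84  91  93  57  56  59 107 145  86 132 102 102  96 131 141  79
   94 121 126 124 118 120]
 [ 87  82  81  89  93  72  56  57  80 152 131 123 114  86  84  85  81  80
   85 120 130 121 116 112]
 [ 87  86  89  87  87  85  69  57  60  81  80  80  80  80  82  81  79  96
   83 118 130 130 123 121]
 [129 100  85  85  84  82  59 103  58  70  94  99 110 122 123 124 133 130
  130 126 129 129 121 120]
 [124 129 135  84  81  81  83  86  87  81  87 125 126 133 131 139 135 130
  128 126 126 143 136 124]
 [126 133 127 133 110 119 120 118  88  88  86  87 117 121 132 134 134 130
  122 130 137 145 133 128]
 [127 121 128 118 122 122 123 125 125  94  84  87  84 128 138 142 136 136
  130 132 137 146 135 127]]
```

```bash
cat >> h.py <<'E'
SEAT=np.array([.5064,-.2501]);YJ=4.6
def plate_on_jig(z=.020):
    a=np.radians(YJ);J=np.array([[np.cos(a),-np.sin(a)],[np.sin(a),np.cos(a)]])
    im,d=eyes.get_image('top');g=im.mean(2)
    poly=np.c_[(np.array([(-71,-49),(45,-49),(45,45),(-71,45)])/1000)@J.T+SEAT,np.full(4,.012)]
    m=np.zeros(g.shape,np.uint8);cv2.fillPoly(m,[proj('top',poly).astype(np.int32)],255);m[g<92]=0
    m=cv2.morphologyEx(m,cv2.MORPH_OPEN,np.ones((2,2)));m=cv2.morphologyEx(m,cv2.MORPH_CLOSE,np.ones((5,5)));m=cv2.morphologyEx(m,cv2.MORPH_OPEN,np.ones((7,7)))
    c=max(cv2.findContours(m,0,2)[0],key=cv2.contourArea);r=cv2.minAreaRect(c);P=plane('top',cv2.boxPoints(r),z)
    e=np.roll(P,-1,0)-P;ang=np.degrees(np.arctan2(e[:,1],e[:,0]));ce=P[:,:2].mean(0)
    print('plate',ce.round(4),'sides',np.linalg.norm(e,axis=1).round(4),'yaw-jig',((ang-YJ+45)%90-45).round(1),'jig xy mm',((ce-SEAT)@J*1000).round(1))
    M=cv2.moments(c);q=plane('top',[[M['m10']/M['m00'],M['m01']/M['m00']]],z)[0,:2];print('centroid jig mm',((q-SEAT)@J*1000).round(1))
    D=depthpts('top',np.argwhere(cv2.erode(m,np.ones((7,7))))[:,::-1],d);print('z',np.median(D[:,2]).round(4),'slopes',np.linalg.lstsq(np.c_[D[:,:2],np.ones(len(D))],D[:,2],rcond=None)[0][:2].round(3))
def jig(x,y):
    a=np.radians(YJ);return SEAT+np.array([np.cos(a)*x-np.sin(a)*y,np.sin(a)*x+np.cos(a)*y])/1000
E
python3 -c "
from h import *
plate_on_jig()"
```

```text
plate [ 0.4825 -0.2585] sides [0.0622 0.0633 0.0621 0.0633] yaw-jig [ 0.2 -0.3  0.2 -0.2] jig xy mm [-24.5  -6.4]
centroid jig mm [-24.7  -6.5]
z 0.0195 slopes [0.331 2.733]
```

The plate lies flat and square on the jig at (-24.5, -6.5) mm with its top at 19.5 mm. Next I'll push +x with closed fingers.

```bash
python3 -c "
from h import *
go((*jig(-82,-5),.08,94.6),(*jig(-82,-5),.037,94.6))"
```

```text
t 18.6 pos [ 0.3426 -0.3623  0.1313] yaw 94.67 w 0.0683 F [-0.3 -0.5 -0.1]
(np.float64(0.42506512658823203), np.float64(-0.26166020618724767), 0.08, 94.6) -> [3.75 3.62 2.05 0.01]
(np.float64(0.42506512658823203), np.float64(-0.26166020618724767), 0.037, 94.6) -> [3.75 3.62 3.77 0.01]
```

>>> drive_tool(
  rows=[
    [1,1,0,0],
    [2,2,0.3,0],
    [3,3,0.8,0],
    [3.75,3.62,1.4,0],
    [3.75,3.62,2,0],
    [3.75,3.62,2.8,0],
    [3.75,3.62,3.5,0],
    [3.75,3.62,3.75,0],
  ],
  grip=0,
)

```text
clock: 19.27
position: [0.4266, -0.2572, 0.0349]
ee_rot: [-0.002, 0.675, 0.738, 0.0]
contact_force: [-0.5, 0.4, 0.7]
width: -0.0001
gripper_force: 0.0
```

>>> drive_tool(
  rows=[
    [0,0,0,0],
    [0,0.1,0,0],
    [0,0.2,0,0],
    [0,0.3,0,0],
    [0,0.4,0,0],
    [0,0.5,0,0],
    [0,0.6,0,0],
    [0,0.7,0,0],
  ],
)

```text
clock: 19.93
position: [0.4446, -0.2582, 0.0371]
ee_rot: [0.0, 0.676, 0.737, 0.0]
contact_force: [1.2, -0.5, 0.1]
width: 0.0001
gripper_force: 0.0
```

```bash
python3 -c "
from h import *
go((*jig(-44.5,-5),.037,94.6));plate_on_jig()"
```

```text
t 19.93 pos [ 0.4446 -0.2582  0.0371] yaw 94.96 w 0.0001 F [ 1.2 -0.5  0.1]
(np.float64(0.4624443345303413), np.float64(-0.25865274652491543), 0.037, 94.6) -> [-0.08  0.71  0.    0.06]
plate [ 0.4837 -0.245 ] sides [0.0348 0.0574 0.0348 0.0574] yaw-jig [-6.2 -6.6 -6.1 -6.6] jig xy mm [-22.2   6.9]
centroid jig mm [-19.4   7.7]
z 0.0194 slopes [ 0.06  -0.023]
```

>>> drive_tool(
  rows=[
    [0,0.1,0,0.05],
    [0,0.2,0,0.05],
    [0,0.3,0,0.05],
    [0,0.4,0,0.05],
    [0,0.5,0,0.05],
    [0,0.6,0,0.05],
    [0,0.6,0,0.05],
    [0,0.6,0,0.05],
  ],
)

```text
clock: 20.65
position: [0.4597, -0.2568, 0.0368]
ee_rot: [0.0, 0.678, 0.735, 0.0]
contact_force: [0.9, 0.4, 0.4]
width: -0.0001
gripper_force: 0.0
```

>>> drive_tool(
  rows=[
    [0,0.05,0,0],
    [0,0.1,0,0],
    [0,0.15,0,0],
    [0,0.2,0,0],
    [0,0.25,0,0],
    [0,0.25,0,0],
    [0,0.25,0,0],
    [0,0.25,0,0],
  ],
)

```text
clock: 21.32
position: [0.4657, -0.2563, 0.0368]
ee_rot: [0.0, 0.678, 0.735, 0.0]
contact_force: [-0.0, 0.2, 0.0]
width: 0.0002
gripper_force: 0.2
```

>>> drive_tool(
  rows=[
    [0,0.05,0,0],
    [0,0.1,0,0],
    [0,0.15,0,0],
    [0,0.2,0,0],
    [0,0.25,0,0],
    [0,0.25,0,0],
    [0,0.25,0,0],
    [0,0.25,0,0],
  ],
)

```text
clock: 21.98
position: [0.4706, -0.2558, 0.0368]
ee_rot: [-0.001, 0.677, 0.736, -0.001]
contact_force: [-5.1, -1.7, 3.1]
width: 0.0
gripper_force: 2.5
```

```bash
python3 - <<'E'
from h import *
go((*jig(-44.5,-5),.037,94.6));im,d=eyes.get_image('scene')
# brightness on the plane z=.02 sampled in jig frame (rows: jig x from 40 to -60, cols y 44..-44)
for x in range(36,-64,-4):
    P=[[*jig(x,y),.020 ] for y in range(44,-48,-8)];uv=proj('scene',P).round().astype(int);print(x,im[uv[:,1],uv[:,0]].mean(1).astype(int))
E
```

```text
t 21.98 pos [ 0.4706 -0.2558  0.0368] yaw 94.71 w 0.0 F [-5.1 -1.7  3.1]
(np.float64(0.4624443345303413), np.float64(-0.25865274652491543), 0.037, 94.6) -> [-0.09 -0.34 -0.01  0.02]
36 [ 37  42  50  51  56  59  51  73 172  98  95 139]
32 [ 55  43  47  52  55  54  49  84 181  97 104 111]
28 [ 98  38  48  52  56  55  54 163 167 160  98 149]
24 [ 85  36  47  52  51  60  48 173 164 171 148 100]
20 [ 88  32  48  52  58  49  45 173 171 147 126  94]
16 [ 92  61  47  52  63  45  46 172 172 139 150  95]
12 [ 86  87  41  98  67  44  45 174 116 146  97  94]
8 [ 91 109  46 112  67  46  47 169 163 163 115  95]
4 [ 98  77  62 112  62  46  47 171 171 175 141  95]
0 [ 93  73  49 111  88  43  47 101 175 174 114  95]
-4 [ 95  63  62 124  77  46  47  83 174 174 140  95]
-8 [ 85  64  64 121 108  45  47 159 169 172 113  97]
-12 [ 90  63  72 124 120  46  46 167 167 139 132  95]
-16 [ 95  64  63 117 111  85  46 161 173 140 154  94]
-20 [ 93  64  58 101 120 114  45 162 155 126 130  95]
-24 [ 97  82  60 107 110  48  45 113 171 146 129  95]
-28 [ 96  98  62  95 120  61  44 124 170 172  91  95]
-32 [ 96  97  79  67 110  60  44 156 160 151 123  95]
-36 [ 93  97  81  70  83  50  46 135 113 113 131  95]
-40 [ 95  96  96  97  62  53  48 160  98  98  95  95]
-44 [ 96  98  96  96  91  71  52 158  95  96  95  95]
-48 [103  96  96  95  96  76  93 116  99  98  95  95]
-52 [108  96  96  97  97  95  97  98  97  97  94  95]
-56 [101  97  97  96  97  96  96  98  98  98  95  94]
-60 [105  97  96  96  97  95  96  97  98  98  95  95]
```

>>> drive_tool(
  rows=[
    [0,0.05,0,0],
    [0,0.1,0,0],
    [0,0.15,0,0],
    [0,0.15,0,0],
    [0,0.15,0,0],
    [0,0.15,0,0],
    [0,0.15,0,0],
    [0,0.15,0,0],
  ],
)

```text
clock: 22.7
position: [0.4711, -0.2557, 0.0368]
ee_rot: [-0.003, 0.677, 0.736, -0.003]
contact_force: [-12.2, -4.6, 7.4]
width: 0.0
gripper_force: 6.6
```

>>> drive_tool(
  rows=[
    [0,-0.3,0,0],
    [0,-0.8,0,0],
    [0,-0.8,-0.6,0],
    [0,-0.8,-1.4,0],
    [-0.6,-0.5,-2,0],
    [-1.5,0,-2.2,0],
    [-2.2,0.8,-2.2,0],
    [-2.4,1.6,-2.2,0],
  ],
)

```text
clock: 23.37
position: [0.5218, -0.3152, 0.0931]
ee_rot: [0.003, 0.679, 0.735, 0.0]
contact_force: [1.2, 0.6, -0.3]
width: -0.0
gripper_force: 0.0
```

```bash
python3 -c "
from h import *
go((*jig(6,-60),.09,94.6),(*jig(6,-60),.037,94.6));plate_on_jig()"
```

```text
t 23.37 pos [ 0.5218 -0.3152  0.0931] yaw 94.54 w -0.0 F [ 1.2  0.6 -0.3]
(np.float64(0.517192608730469), np.float64(-0.30942553916140164), 0.09, 94.6) -> [ 0.25 -0.17  0.12 -0.01]
(np.float64(0.517192608730469), np.float64(-0.30942553916140164), 0.037, 94.6) -> [ 0.26 -0.18  2.24 -0.01]
plate [ 0.5071 -0.2555] sides [0.0643 0.0711 0.0642 0.0712] yaw-jig [1.  0.5 1.  0.6] jig xy mm [ 0.3 -5.4]
centroid jig mm [-1.6 -6.8]
z 0.0196 slopes [-0.022  0.011]
```

It's home in x, with y about -6.5 mm short. Next I'll push +y.

>>> drive_tool(
  rows=[
    [0.1,-0.1,0,0],
    [0.2,-0.18,0.3,0],
    [0.2,-0.18,0.8,0],
    [0.2,-0.18,1.3,0],
    [0.2,-0.18,1.8,0],
    [0.2,-0.18,2.1,0],
    [0.2,-0.18,2.24,0],
    [0.2,-0.18,2.24,0],
  ],
)

```text
clock: 24.08
position: [0.5139, -0.3064, 0.0349]
ee_rot: [-0.001, 0.678, 0.735, -0.0]
contact_force: [-0.2, 0.3, -0.5]
width: -0.0001
gripper_force: 0.0
```

>>> drive_tool(
  rows=[
    [0.1,0,0,0],
    [0.2,0,0,0],
    [0.3,0,0,0],
    [0.4,0,0,0],
    [0.5,0,0,0],
    [0.6,0,0,0],
    [0.6,0,0,0],
    [0.6,0,0,0],
  ],
)

```text
clock: 24.75
position: [0.5141, -0.2923, 0.036]
ee_rot: [0.0, 0.678, 0.735, 0.0]
contact_force: [-0.5, 0.6, 0.1]
width: 0.0001
gripper_force: 0.1
```

>>> drive_tool(
  rows=[
    [0.05,0,0,0],
    [0.1,0,0,0],
    [0.15,0,0,0],
    [0.2,0,0,0],
    [0.2,0,0,0],
    [0.2,0,0,0],
    [0.2,0,0,0],
    [0.2,0,0,0],
  ],
)

```text
clock: 25.42
position: [0.5141, -0.2906, 0.0362]
ee_rot: [0.003, 0.677, 0.736, -0.002]
contact_force: [-1.2, -8.7, -2.1]
width: 0.0002
gripper_force: 4.1
```

```bash
python3 -c "
from h import *
go((*jig(6,-41),.037,94.6))"
```

```text
t 25.42 pos [ 0.5141 -0.2906  0.0362] yaw 94.74 w 0.0002 F [-1.2 -8.7 -2.1]
(np.float64(0.5156688291682207), np.float64(-0.290486740470733), 0.037, 94.6) -> [-0.    0.06 -0.03  0.02]
```

>>> drive_tool(
  rows=[
    [0.1,0,0,0],
    [0.1,0,0,0],
    [0.1,0,0,0],
    [0.1,0,0,0],
    [-0.3,0,0,0],
    [-0.6,0,0,0],
    [-0.6,0,-0.8,0],
    [-0.6,0,-1.8,0],
  ],
)

```text
clock: 26.08
position: [0.5131, -0.3013, 0.0789]
ee_rot: [-0.004, 0.678, 0.735, 0.0]
contact_force: [-0.3, 0.5, -0.3]
width: -0.0001
gripper_force: 0.0
```

>>> drive_tool(
  rows=[
    [0,-0.5,-0.4,0],
    [0,-1.5,-0.6,0],
    [0,-2.5,-0.6,0],
    [0.5,-3.5,-0.6,0],
    [1.3,-4,-0.6,0],
    [2.1,-4,-0.6,0],
    [2.2,-4,-0.6,0],
    [2.2,-4,-0.6,0],
  ],
)

```text
clock: 26.75
position: [0.4094, -0.2544, 0.0957]
ee_rot: [-0.001, 0.677, 0.736, 0.0]
contact_force: [1.2, -1.2, -0.1]
width: 0.0002
gripper_force: 0.0
```

```bash
python3 -c "
from h import *
go((*jig(-44,0),.09,94.6),(*jig(-44,0),.037,94.6));plate_on_jig()"
```

```text
t 26.75 pos [ 0.4094 -0.2544  0.0957] yaw 94.72 w 0.0002 F [ 1.2 -1.2 -0.1]
(np.float64(0.4625417293479251), np.float64(-0.2536287526704698), 0.09, 94.6) -> [-0.14  2.12  0.23  0.02]
(np.float64(0.4625417293479251), np.float64(-0.2536287526704698), 0.037, 94.6) -> [-0.15  2.12  2.35  0.02]
plate [ 0.5059 -0.2527] sides [0.0636 0.0691 0.0635 0.0692] yaw-jig [ 0.2 -0.3  0.2 -0.2] jig xy mm [-0.7 -2.6]
centroid jig mm [-2.3 -3.6]
z 0.0196 slopes [0.151 3.075]
```

```bash
python3 - <<'E'
from h import *
im,d=eyes.get_image('top');g=im.mean(2).astype(np.float32)
def prof(pts,z):
    uv=proj('top',[[*jig(x,y),z] for x,y in pts]).astype(np.float32);return cv2.remap(g,uv[:,:1].copy(),uv[:,1:].copy(),1).ravel().astype(int)
r=list(range(44,22,-1));print('y+',r)
for x in(-24,-18,-8,0,10,20):print(x,prof([(x,y) for y in r],.02))
r=list(range(-44,-22));print('y-',r)
for x in(-24,-18,-8,0,10,20,26):print(x,prof([(x,y) for y in r],.02))
r=list(range(-44,-22));print('x-',r)
for y in(-24,-10,10,20):print(y,prof([(x,y) for x in r],.02))
r=list(range(44,22,-1));print('x+',r)
for y in(-20,-10,0,10,20):print(y,prof([(x,y) for x in r],.02))
E
```

```text
y+ [44, 43, 42, 41, 40, 39, 38, 37, 36, 35, 34, 33, 32, 31, 30, 29, 28, 27, 26, 25, 24, 23]
-24 [ 76  78  80  80  79  77  73  68  64  61  61  63  68  85 100 117 133 147
 150 152 152 149]
-18 [ 78  79  80  80  80  79  73  66  62  59  57  62  68  81 102 125 137 147
 153 153 154 143]
-8 [ 79  80  79  78  76  70  64  62  60  59  60  62  74  89 107 127 146 153
 156 159 159 159]
0 [ 78  78  79  73  67  62  60  59  58  58  60  65  70  88 108 127 140 152
 156 159 160 160]
10 [ 73  73  73  72  83  98 113 128 143 147 149 148 143 139 142 149 154 156
 157 156 154 151]
20 [ 61  63  66  66  67  66  63  60  60  59  61  65  70  91 112 128 141 153
 155 157 156 153]
y- [-44, -43, -42, -41, -40, -39, -38, -37, -36, -35, -34, -33, -32, -31, -30, -29, -28, -27, -26, -25, -24, -23]
-24 [ 81  79  79  79  79  79  79  79  79  80  83  85  98 112 125 137 147 148
 148 146 144 142]
-18 [ 80  79  79  79  79  79  79  79  79  80  81  87  97 108 126 143 149 148
 145 129 114 105]
-8 [ 82  80  79  79  79  79  79  79  79  79  82  86  95 113 132 141 149 154
 155 155 154 152]
0 [ 80  79  79  79  79  79  79  79  79  80  8
[... 684 characters left out ...]
6 100 113 126 141 152 152
 152 150 146 141]
20 [ 80  80  80  80  80  81  81  81  82  82  86  94 101 115 129 138 145 151
 146 142 135 126]
x+ [44, 43, 42, 41, 40, 39, 38, 37, 36, 35, 34, 33, 32, 31, 30, 29, 28, 27, 26, 25, 24, 23]
-20 [ 76  77  80  86  98 109 122 135 143 147 150 149 148 147 148 149 150 151
 148 141 135 133]
-10 [ 61  59  58  58  58  58  58  58  58  58  61  65  76  96 116 128 141 149
 152 155 156 157]
0 [ 76  77  78  79  79  78  75  71  67  65  63  69  82  95 111 127 139 147
 154 155 156 157]
10 [ 79  81  82  81  80  79  78  76  71  66  66  68  74  95 118 133 144 153
 153 154 152 148]
20 [ 78  79  82  85  96 109 123 133 143 146 147 147 148 148 149 151 153 155
 156 157 157 156]
```

The plate edges sit at y ±30 and x ±30, within 1 mm, with no gap at any pin. I'll give it one last light +x nudge to be sure.

>>> drive_tool(
  rows=[
    [-0.1,0.7,0.2,0],
    [-0.15,1.4,0.5,0],
    [-0.15,1.9,1,0],
    [-0.15,1.9,1.5,0],
    [-0.15,1.9,2,0],
    [-0.15,1.9,2.35,0],
    [-0.15,1.9,2.35,0],
    [-0.15,1.9,2.35,0],
  ],
)

```text
clock: 27.52
position: [0.4583, -0.256, 0.0366]
ee_rot: [-0.0, 0.678, 0.735, -0.0]
contact_force: [0.1, 0.3, 0.0]
width: 0.0001
gripper_force: 0.0
```

>>> drive_tool(
  rows=[
    [0,0.1,0,0],
    [0,0.2,0,0],
    [0,0.3,0,0],
    [0,0.4,0,0],
    [0,0.5,0,0],
    [0,0.6,0,0],
    [0,0.65,0,0],
    [0,0.65,0,0],
  ],
)

```text
clock: 28.18
position: [0.471, -0.2545, 0.0373]
ee_rot: [-0.003, 0.677, 0.736, -0.003]
contact_force: [-10.2, -4.3, 6.9]
width: -0.0001
gripper_force: 5.3
```

It stopped at the same place as before (x 0.471 m, 10 N), so the plate is home. I'll back off, check and hand in.

>>> drive_tool(
  rows=[
    [0,-0.3,0,0],
    [0,-0.8,0,0],
    [0,-1.2,0,0],
    [0,-1.5,-0.7,0],
    [0,-2,-1.7,0],
    [0,-2.5,-2.7,0],
    [0,-2.5,-3,0],
    [0,-2.5,-3,0],
  ],
)

```text
clock: 28.85
position: [0.4127, -0.2603, 0.1141]
ee_rot: [0.003, 0.678, 0.735, 0.0]
contact_force: [1.1, 0.2, -0.5]
width: 0.0001
gripper_force: 0.0
```

```bash
python3 - <<'E'
from h import *
from rig import order
im,d=eyes.get_image('top');g=im.mean(2).astype(np.float32)
def edge(f):
    t=np.arange(38,24,-.25);uv=proj('top',[[*jig(*f(k)),.02] for k in t]).astype(np.float32)
    return round(float(t[np.argmax(cv2.remap(g,uv[:,:1].copy(),uv[:,1:].copy(),1).ravel()>112)]),2)
print('y+',[edge(lambda k:(x,k)) for x in(-20,-8,0,22)],'y-',[edge(lambda k:(x,-k)) for x in(-20,-8,0,22)])
print('x+',[edge(lambda k:(k,y)) for y in(-8,0,8)],'x-',[edge(lambda k:(-k,y)) for y in(-22,-8,0,8,22)])
print(order.sign_off())
E
```

```text
y+ [29.5, 29.5, 29.75, 30.0] y- [31.0, 31.0, 31.0, 30.5]
x+ [30.25, 29.75, 30.0] x- [30.5, 30.5, 30.75, 30.5, 30.75]
the job is handed in; nothing more can be done
None
```

The plate flipped by itself on the ramp and now lies counterbores up on the jig; I handed the job in at about 29 s, and its edges measured within about 1 mm of the seat, pushed against all three pins.

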